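# Pack a student's clay tool kit into its fitted tray

## Task

Pack the tool kit into the fitted tray for the next student: stand the cup of red glaze in the round well and the dark brown stamp in the square socket, and lay the stub tool with the red cap in the narrow trough. Lay the wooden rib flat in the wide trough first, then the red rubber rib flat on top of it. Keep the cup upright all the while; the blue-green cup and the pale stamp do not belong to this kit.

Things in the scene. Friction and masses are not known exactly. Their poses are not given: they have to be found in the camera images.
- wood_rib: Pale-brown wooden rib, a flat kidney-shaped scraper 48 (x) x 96 (y) x 8 mm, lying on the bare table near its front edge; pick it up across its width, at the middle, fingertips close to the table. Origin: middle of its underside; y along its length, z up. (A like brown and red rib far back on the green board, out of reach, are not meant.)
- rubber_rib: Red rubber rib, flat and kidney-shaped, 43 (x) x 86 (y) x 8 mm, stiff, lying flat on the bare table near its front edge; pick it up across its 43 mm width, at the middle. Origin: middle of its underside; y along its length, z up.
- stub_axis (a point): Stub tool: a short dark grey round handle with a red cap at one end, 19 mm thick, 88 mm long, lying on the table near its front edge; it may roll if pushed. This point is the middle of its centre line, 9.5 mm above what it lies on; y runs along its length (x and z roll with it).
- dark_stamp: Dark brown wooden hand stamp, an upright square block 26 x 26 x 52 mm with a dark round mark on top. Origin: centre of its underside; x and y square to its sides, z up. (A pale wooden stamp of the same size, standing nearest the robot at the very edge of the table, is not part of this kit.)
- red_cup: White cup holding red glaze (a red disc seen from above), 44 mm across the foot, 59 mm at the rim, 58 mm high, walls sloping outward; about 52 mm across at mid height, where a light grip holds it. Origin: centre of its underside; z up. (A like cup with blue-green glaze near the jar is not part of this kit.)
- kit_tray: Shallow wooden tray 210 (x) x 258 (y) mm, fixed, turned 0.15 to 0.4 rad clockwise, its floor 15 mm and rim 31 mm above the table. Four dark grey foam inserts with blue pocket floors sit in it at x = +-49.5, y = +-61.5 mm, axes parallel to its own. Origin: centre of its underside; z up. (Right of it, towards the robot, a brown pail about 0.3 m tall stands in the arm's way.)
- rib_insert: Foam insert in one bay of the kit tray (which bay varies), 96 (x) x 120 (y) x 16 mm, fixed. Origin: centre of its underside, about 15 mm above the table; z up. Wide trough 60 (x) x 108 mm (y), floor 4 mm above the origin, walls 12 mm high, white kidney shape on the floor; 44 mm wide finger notches, floor-deep, through the middle of both long sides. For both ribs, one on the other.
- stub_insert: Foam insert in one bay of the kit tray (which bay varies), 96 (x) x 120 (y) x 16 mm, fixed. Origin: centre of its underside, about 15 mm above the table; z up. Narrow trough 31 (x) x 102 mm (y), floor 8 mm above the origin, walls 8 mm high, white bar on the floor; 44 mm wide finger notches, floor-deep, through the middle of both long sides. For the stub tool.
- stamp_insert: Foam insert in one bay of the kit tray (which bay varies), 96 (x) x 120 (y) x 16 mm, fixed. Origin: centre of its underside, about 15 mm above the table; z up. Square socket 38 x 38 mm in its middle, sides along x and y, floor 4 mm above the origin, 12 mm deep, white square on the floor. For the dark stamp.
- cup_insert: Foam insert in one bay of the kit tray (which bay varies), 96 (x) x 120 (y) x 16 mm, fixed. Origin: centre of its underside, about 15 mm above the table; z up. Round well of 60 mm diameter in its middle, floor 4 mm above the origin, 12 mm deep, white ring on the floor. For the cup of red glaze.

How it is judged:
By the outcome, as a careful person would: the job done as asked, in the order asked, and still so for the second after the job is handed in, with the robot touching nothing.
It also fails if it takes over 128 s, if anything falls off the work surface, if the arm or the gripper's body presses on something with over 40 N, if the wrist force passes 120 N, or if a joint passes its speed limit or range.

## Robot

A 6-joint arm with a two-finger parallel gripper is mounted at the origin on a cart in front of the work surface, level with it; the furniture and walls round the work are solid. World frame = base frame: x ahead of the robot, y to its left, z up, the work surface at z = 0. Lengths are in m, angles in rad, forces in N, time in s.
With the tool pointing down it reaches from about 0.35 to 0.85 m from the base axis. Payload 8.1 kg.
Tool frame: the origin (TCP) lies between the finger pads; the fingertips stand 25 mm ahead of it and the grasp point (between the pads) lies 6 mm ahead of it (robot.nose_length is the distance from the TCP to the fingertips, in m); z points along the fingers, y is the line along which they close (so a half turn about z gives the same grasp; the last joint's range is limited). The gripper opens to 85 mm and grips with 20 to 120 N. Pads are 22 mm wide; open, the fingers measure 114 mm over their backs; the gripper's body (76 mm by 85 mm) begins 54 mm behind the grasp point. The pads swing forward as they close: fully open they stand 13 mm farther back than shut.
Start: joints at [1.198, 0.13, 1.488, -0, 1.523, -0.085], TCP at [0.17, 0.575, 0.256] pointing down, gripper open.
Joint ranges: [-2.96, 2.96], [-0.89, 2.26], [0.02, 2.5], [-1.34, 4.48], [0, 2.73], [-2.66, 2.66]. Speed limits (rad/s): [2.39, 2.39, 2.79, 3.14, 3.14, 3.14].

## Interface

Orientations are given as a unit quaternion [x, y, z, w].
In Python, from station import monitor, cams, ticket, robot gives the robot as it stands.
- The arm moves only by the tool step_arm, never from a script. Its argument "rows" is a list that holds one entry, the list of rows, each a list of 7 numbers: the shift along the tool's x, y, z in mm, then the turn, a rotation vector about the tool's x, y, z in rad, then the closure, from 0 (fully open) to 1 (shut). In form: [[[dx, dy, dz, rx, ry, rz, gripper], ...]]. A call has 1 to 5 rows; each row is the pose to reach, as a shift and turn from the pose commanded when the call began, along the tool's axes at that moment; what a row does not reach only later rows make up. A row lasts 1/10 s, in which the tool goes at most 50 mm and 8.59 degrees, less where a joint would pass 70% of its speed; a pose out of reach is approached as far as the arm can. A call with a gripper value outside its range is refused whole. The fingers move at their own pace and stop on an object; the grip force is fixed at half the most. Time passes only in rows, so rows that repeat a pose let the fingers close. It gives the time, the measured TCP pose, the force, the opening and the grip force at its end, in the units of the state.
- monitor.read_state(): the state, without advancing time (a new reading comes with each control period).
- cams.grab_frame(name): name is "side" or "top"; returns a dict with "pixels" (480x640x3 uint8, red, green, blue), "intrinsics" (3x3 intrinsics, pixels), "k1" (the pictures are not rectified: a ray, as slopes to the right and down, at radius r is drawn at 1 + k1 r^2 times it, then the intrinsics apply), "world_to_cam" (4x4, takes a point from world to camera coordinates). Camera axes: x right, y up, looking along -z (the intrinsics and any distortion apply to the point x, -y, -z); pixel columns grow to the right and rows downward; lengths in m; the calibration is good to about 2 mm. A picture is of the moment at which its call begins. There is no depth.
- ticket.job_done(): hands the job in; it is judged then, once.
Trained networks look in the newest picture that a camera, given by its name, has taken for a name from the list of things; names that differ only in an ending like _2 or _b are one class to them, and where a whole thing is asked for, a point or a joint stands for the part that bears it (a point fixed in the world has none). Each returns a list of dicts, best first, with "conf" (0 to 1); they miss things now and then, are a little off and sometimes report something else, mostly with a low value. They report only what shows in the picture. A call takes as long as a camera call.
- cams.look_for(query, camera): "uv" ([column, row] in pixels, amid what is visible of it).
- cams.silhouettes(query, camera): "mask" (480x640 bool, what is visible of it) and "uv" ([column, row] in pixels, amid what is visible of it).
The state is a dict: "t": time; "joint_pos": joint angles; "joint_velocities": joint speeds; "joint_efforts": joint torques, N m; "position": TCP position; "ee_rot": TCP orientation; "force": force on the tool from outside, world axes, zero at the start; "ft_torque": the same for the moment, N m; "grip_width": finger opening in m; "finger_force": force on a finger pad.
Only numpy, scipy, OpenCV 4.12 (cv2) and the standard library are available. Lean on these libraries where they do the work, as an engineer would, in place of code of your own. Each camera call takes 0.05 s, during which the arm holds its last target. There are 200 camera calls.

## Working session

There is one attempt and no reset: what is moved stays moved. The work goes in short steps, Python scripts to look and compute and a tool call to move; the robot and the scene stay as the last step left them, time stands still between calls to the robot, and variables do not carry over. Pictures are saved under pics/ and viewed, at most 14 in all, crops included, and the job is handed in when it is done.

Besides the shell and the picture viewer there is one more tool, called after "Request:" by a JSON object that holds its "api" and its "payload". step_arm: Moves the arm, as the interface text tells. Its arguments: {"type":"object","properties":{"rows":{"type":"array","items":{"type":"array","items":{"type":"array","items":{"type":"number"}}}}},"required":["rows"]}

```bash
ls; mkdir -p pics; cat > h.py <<'E'
import numpy as np, cv2
from station import monitor, cams, ticket, robot
from scipy.spatial.transform import Rotation as R
def ray(f,uv):
    K=np.array(f["intrinsics"]);T=np.array(f["world_to_cam"])
    d=(np.array(uv,float)-K[:2,2])/[K[0,0],K[1,1]]
    s=d.copy()
    for _ in range(20): s=d/(1+f["k1"]*(s@s))
    v=T[:3,:3].T@np.array([s[0],-s[1],-1]); c=-T[:3,:3].T@T[:3,3]
    return c,v
def at(f,uv,z):
    c,v=ray(f,uv); return c+v*(z-c[2])/v[2]
def proj(f,p):
    K=np.array(f["intrinsics"]);T=np.array(f["world_to_cam"])
    q=T[:3,:3]@np.array(p)+T[:3,3]; s=np.array([q[0],-q[1]])/-q[2]
    s=s*(1+f["k1"]*(s@s)); return s*[K[0,0],K[1,1]]+K[:2,2]
def save(f,name): cv2.imwrite("pics/"+name,cv2.cvtColor(f["pixels"],cv2.COLOR_RGB2BGR))
E
python3 - <<'E'
from h import *
np.set_printoptions(precision=4,suppress=True)
for c in("top","side"):
    f=cams.grab_frame(c); save(f,c+"0.png"); print(c,ray(f,[320,240]))
    for q in ["wood_rib","rubber_rib","stub_axis","dark_stamp","red_cup","kit_tray","rib_insert","stub_insert","stamp_insert","cup_insert"]:
        for m in cams.silhouettes(q,c)[:2]:
            M=m["mask"].astype(np.uint8); cs,_=cv2.findContours(M,0,2)
            k=max(cs,key=cv2.contourArea)[:,0]
            z={"wood_rib":.008,"rubber_rib":.008,"stub_axis":.0095,"dark_stamp":.052,"red_cup":.058}.get(q,.031)
            w=np.array([at(f,p,z)[:2] for p in k],np.float32)
            r=cv2.minAreaRect(w*1000)
            print(c,q,round(m["conf"],2),np.array(m["uv"]).round(),M.sum(),np.round(at(f,m["uv"],z),4),"rect",[np.round(x,1) for x in r])
print(monitor.read_state())
E
```

```text
pics
top (array([0.3632, 0.0728, 1.225 ]), array([ 0.1847, -0.0073, -0.9828]))
top wood_rib 0.77 [174. 268.] 615 [0.5159 0.417  0.008 ] rect [array([511.8, 415.1]), array([46.7, 92.3]), np.float64(66.8)]
top rubber_rib 0.88 [257. 294.] 523 [0.4554 0.2129 0.008 ] rect [array([455.5, 208.6]), array([43.3, 85.6]), np.float64(77.3)]
top stub_axis 0.77 [216. 282.] 243 [0.483  0.3151 0.0095] rect [array([483.4, 314.6]), array([18.6, 84.6]), np.float64(81.8)]
top dark_stamp 0.66 [298. 306.] 102 [0.4276 0.1122 0.052 ] rect [array([432.1, 117.1]), array([25. , 22.7]), np.float64(19.8)]
top red_cup 0.81 [340. 298.] 515 [0.4454 0.0148 0.058 ] rect [array([440.9,  12.9]), array([57.8, 55.7]), np.float64(0.8)]
top red_cup 0.23 [175. 269.] 679 [0.507  0.4025 0.058 ] rect [array([506.3, 400.4]), array([49.6, 90.9]), np.float64(67.8)]
top kit_tray 0.85 [416. 260.] 1173 [ 0.543 -0.168  0.031] rect [array([ 632.1, -191.2]), array([259.2, 214.4]), np.float64(75.9)]
top rib_insert 0.64 [452. 212.] 1909 [ 0.665 -0.26   0.031] rect [array([ 665.7, -261.6]), array([123.7, 102.1]), np.float64(75.7)]
top stu
[... 2110 characters left out ...]
rray([437.7,   1.4]), array([162.3,  57.6]), np.float64(85.1)]
side cup_insert 0.97 [300. 215.] 723 [ 0.6023 -0.1201  0.031 ] rect [array([ 600.6, -125.1]), array([125.6, 103.4]), np.float64(76.2)]
{'t': 1.1, 'joint_pos': array([ 1.1976,  0.1304,  1.4882,  0.    ,  1.523 , -0.0854]), 'joint_velocities': array([ 0.001 , -0.0015,  0.0023, -0.0002,  0.001 , -0.0024]), 'joint_efforts': array([  0.0007, -56.9299, -50.0892,  -0.0002,   0.0002,   0.    ]), 'position': array([0.1703, 0.5753, 0.2563]), 'ee_rot': array([ 0.1434,  0.9897, -0.    , -0.    ]), 'force': array([0.5573, 0.504 , 0.011 ]), 'ft_torque': array([ 0.0148,  0.0028, -0.0007]), 'finger_force': 0.0, 'grip_width': 0.08543055657182698}
```

```bash
python3 -c "
import cv2
a=cv2.imread('pics/top0.png');cv2.imwrite('pics/top0c.png',cv2.resize(a[150:400,100:500],(800,500),interpolation=cv2.INTER_CUBIC))
a=cv2.imread('pics/side0.png');cv2.imwrite('pics/side0c.png',cv2.resize(a[120:420,200:500],(600,600),interpolation=cv2.INTER_CUBIC))"
```

```text
(no output)
```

View pics/top0c.png

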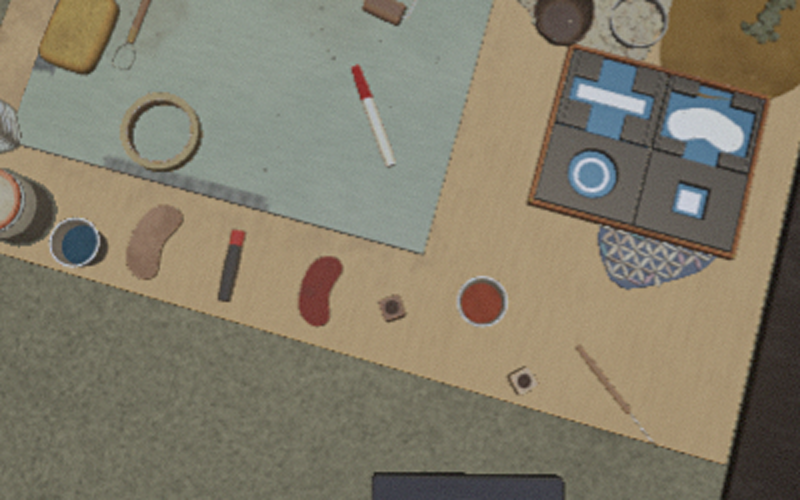

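View pics/side0.png

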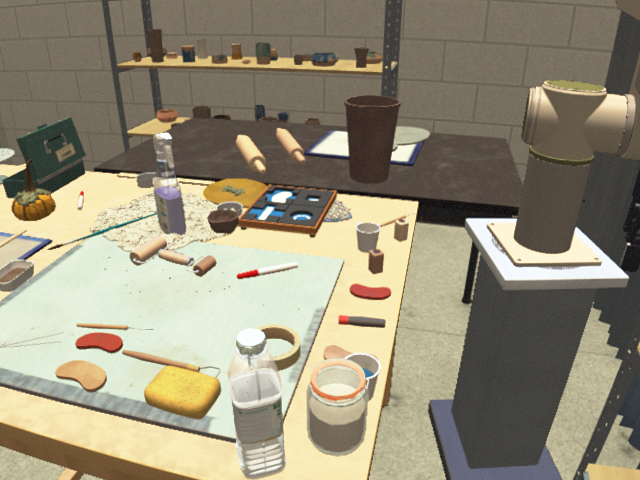

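Top crop: ribs, stub, dark stamp (crop 390,307), and red cup (482,301) run along the front edge. In the tray, stub trough is top left, rib trough top right, cup well bottom left and stamp socket bottom right. This all agrees with the network rectangles. Next I'll zoom on the kidney shapes and locate the pail.

```bash
cat >> h.py <<'E'
def go(x,y,z,th):
    "shift (mm, tool axes) and rz to reach TCP x,y,z with tool y at world angle th deg (mod 180)"
    s=monitor.read_state(); r=R.from_quat(s["ee_rot"]); p=np.array(s["position"])
    d=r.inv().apply(np.array([x,y,z])-p)*1000
    a=r.apply([0,1,0]); cur=np.degrees(np.arctan2(a[1],a[0]))
    dt=(th-cur+180)%360-180
    tilt=r.inv().apply(np.cross(r.apply([0,0,1]),[0,0,-1]))
    print("d",d.round(1),"tilt",tilt[:2].round(4),"rz",round(np.radians(-dt),3),"cur",round(cur,1),"pos",p.round(4),"j",np.round(s["joint_pos"],2),"w",round(s["grip_width"],4))
E
python3 - <<'E'
from h import *
print([ (a,getattr(robot,a)) for a in dir(robot) if not a.startswith('_')])
f=cams.grab_frame("side")
for uv,z in [((370,181),0),((348,105),.3),((399,105),.3),((348,105),.27),((399,105),.27)]: print(uv,z,at(f,uv,z).round(3))
a=cv2.imread('pics/top0.png')
g=lambda x0,x1,y0,y1:cv2.resize(a[y0:y1,x0:x1],(400,int(400*(y1-y0)/(x1-x0))),interpolation=cv2.INTER_CUBIC)
t=np.hstack([g(155,275,225,325),g(280,320,290,323)[:333] ]) if 0 else None
A=g(155,275,245,325);B=g(420,490,190,237)
h=min(len(A),len(B));cv2.imwrite('pics/z.png',np.vstack([np.hstack([A[:h],B[:h]]),np.hstack([cv2.resize(a[285:325,280:330],(400,320),interpolation=cv2.INTER_CUBIC),cv2.resize(a[250:340,470:640],(400,320))])]))
E
```

```text
[('IKError', <class 'station.IKError'>), ('nose_length', 0.025)]
(370, 181) 0 [ 0.381 -0.452  0.   ]
(348, 105) 0.3 [ 0.479 -0.202  0.3  ]
(399, 105) 0.3 [ 0.348 -0.205  0.3  ]
(348, 105) 0.27 [ 0.468 -0.345  0.27 ]
(399, 105) 0.27 [ 0.322 -0.348  0.27 ]
```

View pics/z.png

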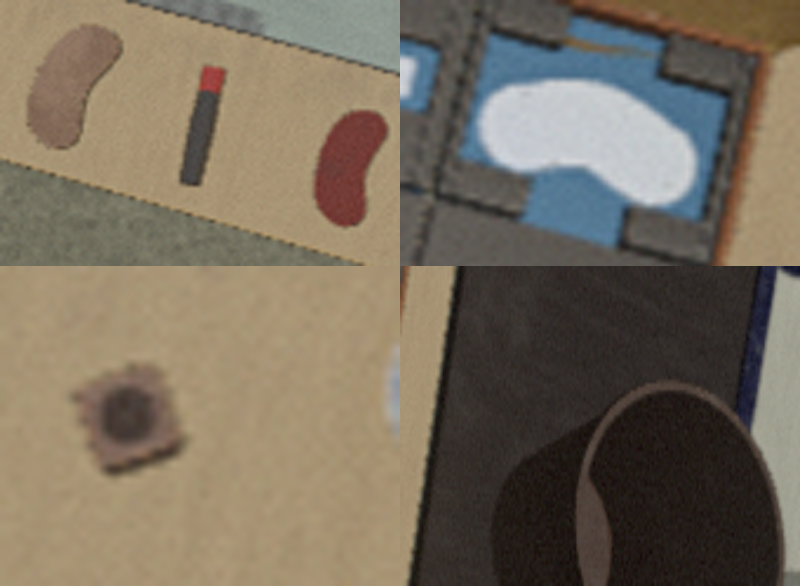

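Wood and rubber ribs have their concave side towards -y and the floor kidney's faces -x, so a turn of about -81° matches it. The dark stamp's sides lie at about 20°, and the pail stands at about (0.39, -0.45), clear of the work.

```bash
python3 - <<'E'
from h import *
go(.512,.415,.20,66.8)
f=cams.grab_frame("top"); print(at(f,(295.9,303.25),.052),at(f,(341,300.5),.058))
E
```

```text
d [-373.2  -56.8   56.3] tilt [-0. -0.] rz 0.117 cur 73.5 pos [0.1703 0.5753 0.2563] j [ 1.2   0.13  1.49  0.    1.52 -0.09] w 0.0853
[0.43296243 0.11745363 0.052     ] [0.44081688 0.01294485 0.058     ]
```

Request:
{"api": "step_arm", "payload": {"rows": [[[-48,-7,7,0,0,0,0.25],[-96,-14,14,0,0,0,0.25],[-144,-22,22,0,0,0,0.25],[-192,-29,28,0,0,0,0.25],[-240,-36,36,0,0,0,0.25]]]}}

```text
t: 1.7
position: [0.3918, 0.4718, 0.2205]
ee_rot: [0.143, 0.99, 0.0, 0.0]
force: [-0.6, 0.8, -0.1]
grip_width: 0.064
finger_force: 0.0
```

Request:
{"api": "step_arm", "payload": {"rows": [[[-48,-7,7,0,0,0.04,0.25],[-96,-14,14,0,0,0.08,0.25],[-133,-21,20,0,0,0.117,0.25],[-133,-21,20,0,0,0.117,0.25],[-133,-21,20,0,0,0.117,0.25]]]}}

```text
t: 2.2
position: [0.5124, 0.414, 0.1997]
ee_rot: [0.202, 0.979, -0.0, -0.0]
force: [-0.2, 0.3, 0.1]
grip_width: 0.0642
finger_force: 0.0
```

```bash
python3 -c "
from h import *
go(.512,.415,.05,66.8)
f=cams.grab_frame('side');save(f,'s1.png')
a=cv2.imread('pics/s1.png');cv2.imwrite('pics/s1.png',cv2.resize(a[220:420,240:440],(600,600)))
g=cams.grab_frame('top');save(g,'t1.png');print(monitor.read_state()['force'])
for c in('top','side'):
  for m in cams.silhouettes('wood_rib',c)[:2]: print(c,m['conf'],m['uv'],m['mask'].sum())
"
```

```text
d [  0.6   0.9 149.7] tilt [-0.0007 -0.0008] rz -0.002 cur 66.7 pos [0.5124 0.414  0.1997] j [ 0.6   0.32  1.38  0.    1.45 -0.56] w 0.0642
[ 0.27064758 -0.25590438  0.67119957]
top 0.61 [177.3, 268.6] 459
side 0.51 [336.4, 347.5] 244
```

View pics/s1.png

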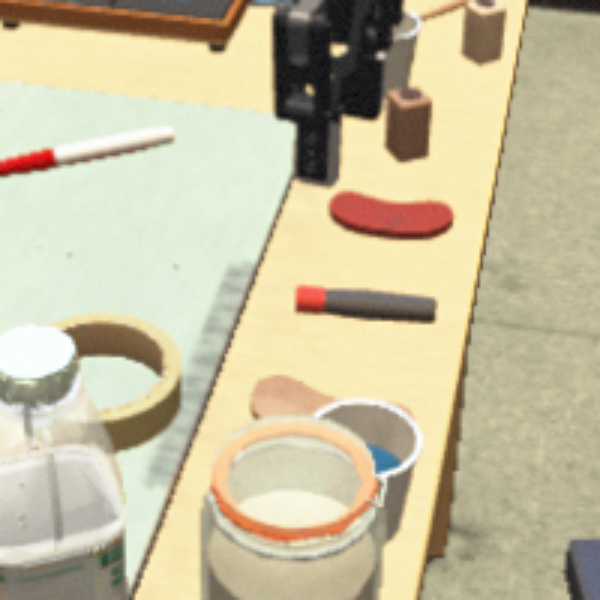

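```bash
python3 -c "
from h import *
f=cams.grab_frame('top')
# blue cup rim edges from original picture
a=f['pixels'][245:300,110:170]
cv2.imwrite('pics/b.png',cv2.resize(cv2.imread('pics/t1.png')[235:305,110:210],(800,560),interpolation=cv2.INTER_CUBIC))
print(at(f,(137.5,271.5),.058))
"
```

```text
[0.49953465 0.48850768 0.058     ]
```

View pics/b.png

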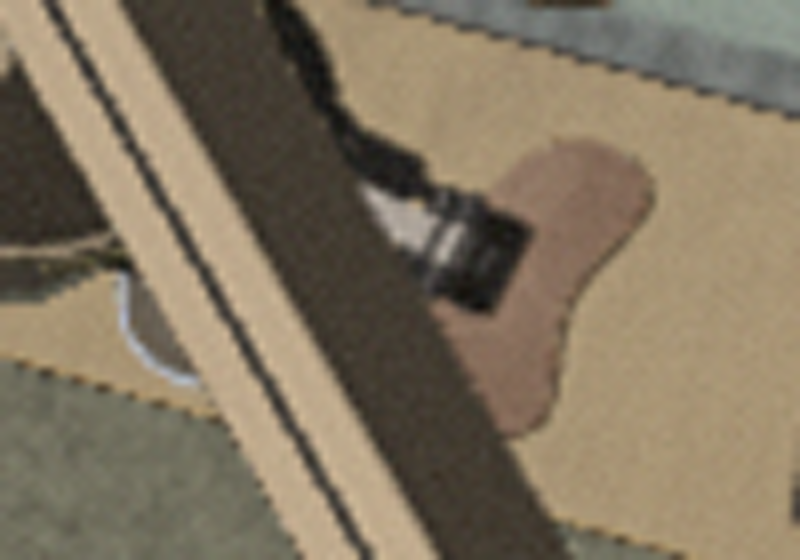

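Blue cup centre is about (0.500, 0.489), 75 mm from the rib, so a 58 mm opening clears it by a few mm. Descending.

Request:
{"api": "step_arm", "payload": {"rows": [[[0,-1,40,0,0,0,0.32],[0,-1,80,0,0,0,0.32],[0,-1,120,0,0,0,0.32],[0,-1,150,0,0,0,0.32],[0,-1,160,0,0,0,0.32]]]}}

```text
t: 2.95
position: [0.5081, 0.4129, 0.0361]
ee_rot: [0.2, 0.98, -0.002, -0.002]
force: [-0.2, -0.9, 0.3]
grip_width: 0.0578
finger_force: 0.0
```

Request:
{"api": "step_arm", "payload": {"rows": [[[0,0,4,0,0,0,0.32],[0,0,8,0,0,0,0.32],[0,0,9,0,0,0,0.32],[0,0,10,0,0,0,0.32],[0,0,10,0,0,0,0.32]]]}}

```text
t: 3.45
position: [0.512, 0.4143, 0.0315]
ee_rot: [0.201, 0.98, 0.001, 0.001]
force: [1.1, 0.5, 1.0]
grip_width: 0.0581
finger_force: 0.0
```

Request:
{"api": "step_arm", "payload": {"rows": [[[0,0,2,0,0,0,0.32],[0,0,4,0,0,0,0.32],[0,0,5,0,0,0,0.32],[0,0,5,0,0,0,0.32]]]}}

```text
t: 3.85
position: [0.5111, 0.4137, 0.0249]
ee_rot: [0.201, 0.98, -0.0, -0.0]
force: [0.5, 0.3, -0.3]
grip_width: 0.0581
finger_force: 0.0
```

Request:
{"api": "step_arm", "payload": {"rows": [[[0,0,1,0,0,0,0.32],[0,0,2,0,0,0,0.32],[0,0,3,0,0,0,0.32],[0,0,3,0,0,0,0.32]]]}}

```text
t: 4.25
position: [0.5112, 0.4138, 0.022]
ee_rot: [0.201, 0.98, -0.0, -0.0]
force: [-0.2, -0.6, -0.7]
grip_width: 0.0582
finger_force: 0.0
```

Request:
{"api": "step_arm", "payload": {"rows": [[[0,0,-1,0,0,0,0.4],[0,0,-1,0,0,0,0.5],[0,0,-1,0,0,0,0.6],[0,0,-1,0,0,0,0.8],[0,0,-1,0,0,0,1]]]}}

```text
t: 4.75
position: [0.5117, 0.4142, 0.024]
ee_rot: [0.201, 0.98, 0.0, 0.0]
force: [-0.5, 0.1, 6.1]
grip_width: 0.0453
finger_force: 61.9
```

Request:
{"api": "step_arm", "payload": {"rows": [[[0,0,0,0,0,0,1],[0,0,0,0,0,0,1],[0,0,0,0,0,0,1]]]}}

```text
t: 5.05
position: [0.5117, 0.4142, 0.024]
ee_rot: [0.201, 0.98, 0.0, 0.0]
force: [-1.0, -0.1, 5.3]
grip_width: 0.0449
finger_force: 61.9
```

Gripped (45 mm, 62 N). Lift, carry and turn.

Request:
{"api": "step_arm", "payload": {"rows": [[[0,0,-20,0,0,0,1],[0,0,-50,0,0,0,1],[0,0,-90,0,0,0,1],[0,0,-130,0,0,0,1],[0,0,-130,0,0,0,1]]]}}

```text
t: 5.55
position: [0.5146, 0.4162, 0.1611]
ee_rot: [0.201, 0.98, 0.004, 0.004]
force: [0.7, 0.3, -0.3]
grip_width: 0.0445
finger_force: 61.4
```

Request:
{"api": "step_arm", "payload": {"rows": [[[-27,-37,0,0,0,0,1],[-55,-75,0,0,0,0,1],[-82,-112,0,0,0,0,1],[-110,-150,0,0,0,0,1],[-137,-187,0,0,0,0,1]]]}}

```text
t: 6.05
position: [0.5635, 0.1862, 0.1526]
ee_rot: [0.201, 0.98, -0.0, -0.0]
force: [0.7, 1.2, 0.1]
grip_width: 0.0453
finger_force: 61.4
```

Request:
{"api": "step_arm", "payload": {"rows": [[[-27,-37,0,0,0,0,1],[-55,-75,0,0,0,0,1],[-82,-112,0,0,0,0,1],[-110,-150,0,0,0,0,1],[-137,-187,0,0,0,0,1]]]}}

```text
t: 6.55
position: [0.6158, -0.0397, 0.1526]
ee_rot: [0.201, 0.98, 0.0, -0.0]
force: [1.6, -0.2, 0.1]
grip_width: 0.045
finger_force: 61.4
```

Request:
{"api": "step_arm", "payload": {"rows": [[[-27,-37,0,0,0,0,1],[-55,-75,0,0,0,0,1],[-82,-112,0,0,0,0,1],[-110,-150,0,0,0,0,1],[-136,-187,0,0,0,0,1]]]}}

```text
t: 7.05
position: [0.6672, -0.2651, 0.1523]
ee_rot: [0.201, 0.98, 0.0, -0.0]
force: [1.7, 0.2, -0.7]
grip_width: 0.0452
finger_force: 61.4
```

Request:
{"api": "step_arm", "payload": {"rows": [[[0,0,0,0,0,0.14,1],[0,0,0,0,0,0.28,1],[0,0,0,0,0,0.42,1],[0,0,0,0,0,0.56,1],[0,0,0,0,0,0.705,1]]]}}

```text
t: 7.55
position: [0.6669, -0.2631, 0.152]
ee_rot: [0.529, 0.848, -0.0, -0.001]
force: [-0.4, -0.5, -0.4]
grip_width: 0.0452
finger_force: 61.5
```

Request:
{"api": "step_arm", "payload": {"rows": [[[0,0,0,0,0,0.14,1],[0,0,0,0,0,0.28,1],[0,0,0,0,0,0.42,1],[0,0,0,0,0,0.56,1],[0,0,0,0,0,0.705,1]]]}}

```text
t: 8.05
position: [0.6669, -0.263, 0.1521]
ee_rot: [0.79, 0.614, -0.0, -0.001]
force: [-0.2, 0.6, 0.5]
grip_width: 0.045
finger_force: 61.5
```

```bash
python3 -c "
from h import *
go(.6675,-.2635,.06,-14.1)
f=cams.grab_frame('top');save(f,'t2.png')
cv2.imwrite('pics/t2c.png',cv2.resize(cv2.imread('pics/t2.png')[150:300,350:510],(640,600),interpolation=cv2.INTER_CUBIC))
for m in cams.silhouettes('wood_rib','top')[:2]:
    k=np.argwhere(m['mask'])[:,::-1]; print(m['conf'],m['uv'],cv2.minAreaRect(np.array([at(f,p,.132)[:2]*1000 for p in k],np.float32)))
"
```

```text
d [-0.4  0.8 92.1] tilt [-0.0013 -0.0003] rz -0.004 cur -14.3 pos [ 0.6669 -0.263   0.1521] j [-0.45  0.51  1.22  0.    1.41 -0.2 ] w 0.045
0.58 [454.3, 197.8] ((666.5855102539062, -264.2786560058594), (93.06275177001953, 44.628604888916016), 78.40384674072266)
```

View pics/t2c.png

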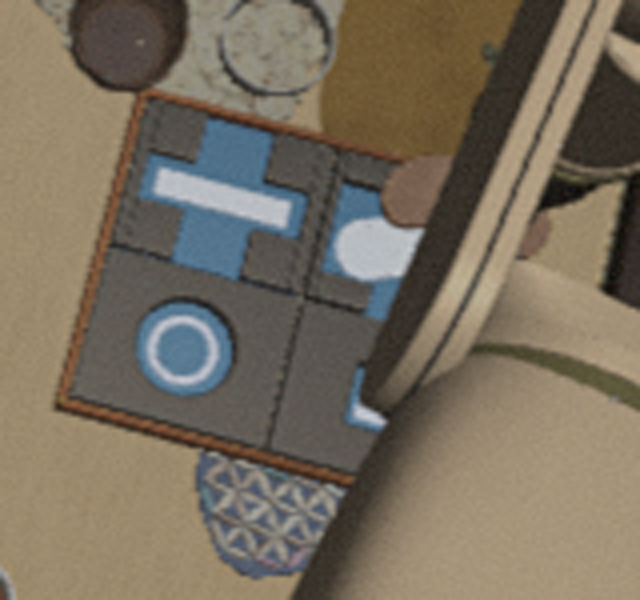

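Rib sits over the wide trough within about 1 mm, kidney orientation matching. Lower.

Request:
{"api": "step_arm", "payload": {"rows": [[[0,1,30,0,0,0.02,1],[0,1,60,0,0,0.02,1],[0,1,85,0,0,0.02,1],[0,1,92,0,0,0.02,1],[0,1,92,0,0,0.02,1]]]}}

```text
t: 8.65
position: [0.667, -0.2629, 0.0593]
ee_rot: [0.793, 0.609, -0.001, -0.002]
force: [0.6, 0.7, -0.2]
grip_width: 0.045
finger_force: 61.5
```

Request:
{"api": "step_arm", "payload": {"rows": [[[0,0,4,0,0,0,1],[0,0,8,0,0,0,1],[0,0,12,0,0,0,1],[0,0,14,0,0,0,1],[0,0,14,0,0,0,1]]]}}

```text
t: 9.15
position: [0.6681, -0.2634, 0.0471]
ee_rot: [0.794, 0.608, -0.0, -0.0]
force: [0.1, -0.1, -0.2]
grip_width: 0.0452
finger_force: 61.5
```

Request:
{"api": "step_arm", "payload": {"rows": [[[0,0,1,0,0,0,1],[0,0,2,0,0,0,1],[0,0,3,0,0,0,1],[0,0,3,0,0,0,1]]]}}

```text
t: 9.55
position: [0.6682, -0.2635, 0.0441]
ee_rot: [0.794, 0.608, -0.0, -0.0]
force: [0.2, 0.7, -0.6]
grip_width: 0.0449
finger_force: 61.5
```

Request:
{"api": "step_arm", "payload": {"rows": [[[0,0,1,0,0,0,1],[0,0,1,0,0,0,1]]]}}

```text
t: 9.75
position: [0.6682, -0.2635, 0.0431]
ee_rot: [0.794, 0.608, -0.0, -0.0]
force: [0.2, -0.3, 0.0]
grip_width: 0.0453
finger_force: 61.5
```

Request:
{"api": "step_arm", "payload": {"rows": [[[0,0,0,0,0,0,0.4],[0,0,0,0,0,0,0.36],[0,0,0,0,0,0,0.36],[0,0,0,0,0,0,0.36]]]}}

```text
t: 10.15
position: [0.6683, -0.2635, 0.0434]
ee_rot: [0.794, 0.608, 0.0, 0.0]
force: [0.0, -1.2, -0.2]
grip_width: 0.0546
finger_force: 0.0
```

Request:
{"api": "step_arm", "payload": {"rows": [[[0,0,-20,0,0,0,0.36],[0,0,-60,0,0,0,0.36],[0,0,-100,0,0,0,0.36],[0,0,-120,0,0,0,0.36],[0,0,-120,0,0,0,0.36]]]}}

```text
t: 10.65
position: [0.6708, -0.2647, 0.1693]
ee_rot: [0.794, 0.608, 0.002, 0.004]
force: [0.6, 0.3, 0.5]
grip_width: 0.0547
finger_force: 0.0
```

```bash
python3 -c "
from h import *
go(.4555,.2086,.163,77.3)
f=cams.grab_frame('side')
for m in cams.silhouettes('wood_rib','side')[:3]:
    k=np.argwhere(m['mask'])[:,::-1]; print(m['conf'],m['uv'],at(f,m['uv'],.027),cv2.minAreaRect(np.array([at(f,p,.027)[:2]*1000 for p in k],np.float32)))
"
```

```text
d [ 400.7 -331.4    2.8] tilt [0.0087 0.0016] rz -1.613 cur -15.1 pos [ 0.6708 -0.2647  0.1693] j [-0.45  0.5   1.21 -0.    1.43 -0.18] w 0.0547
0.59 [280.2, 190.6] [ 0.66534055 -0.30253959  0.027     ] ((665.470703125, -264.0013427734375), (94.0501480102539, 49.91566848754883), 72.77250671386719)
```

Wood rib placed at (665, -264). Next the rubber rib.

Request:
{"api": "step_arm", "payload": {"rows": [[[36,-30,0,0,0,0,0.3],[73,-60,0,0,0,0,0.3],[109,-90,0,0,0,0,0.3],[146,-120,0,0,0,0,0.3],[182,-150,0,0,0,0,0.3]]]}}

```text
t: 11.25
position: [0.5685, -0.0468, 0.1607]
ee_rot: [0.794, 0.608, -0.001, -0.001]
force: [0.5, 0.8, 0.7]
grip_width: 0.0595
finger_force: 0.0
```

Request:
{"api": "step_arm", "payload": {"rows": [[[36,-30,0,0,0,0,0.3],[73,-60,0,0,0,0,0.3],[109,-90,0,0,0,0,0.3],[146,-120,0,0,0,0,0.3],[182,-150,0,0,0,0,0.3]]]}}

```text
t: 11.75
position: [0.4713, 0.1674, 0.1611]
ee_rot: [0.794, 0.608, -0.001, -0.001]
force: [0.5, -0.1, 0.5]
grip_width: 0.0599
finger_force: 0.0
```

Request:
{"api": "step_arm", "payload": {"rows": [[[36,-30,0,0,0,-0.14,0.3],[37,-31,0,0,0,-0.28,0.3],[37,-31,0,0,0,-0.42,0.3],[37,-31,0,0,0,-0.56,0.3],[37,-31,0,0,0,-0.7,0.3]]]}}

```text
t: 12.25
position: [0.4519, 0.2098, 0.161]
ee_rot: [0.535, 0.845, -0.002, -0.001]
force: [0.4, 0.2, -0.1]
grip_width: 0.0601
finger_force: 0.0
```

Request:
{"api": "step_arm", "payload": {"rows": [[[0,0,0,0,0,-0.14,0.3],[0,0,0,0,0,-0.28,0.3],[0,0,0,0,0,-0.42,0.3],[0,0,0,0,0,-0.56,0.3],[0,0,0,0,0,-0.7,0.3]]]}}

```text
t: 12.75
position: [0.452, 0.2095, 0.161]
ee_rot: [0.213, 0.977, -0.001, -0.002]
force: [0.2, -0.1, 0.7]
grip_width: 0.0595
finger_force: 0.0
```

Request:
{"api": "step_arm", "payload": {"rows": [[[0,0,0,0,0,-0.1,0.3],[0,0,0,0,0,-0.213,0.3],[0,0,0,0,0,-0.213,0.3],[0,0,0,0,0,-0.213,0.3]]]}}

```text
t: 13.15
position: [0.4525, 0.2097, 0.1618]
ee_rot: [0.112, 0.994, -0.001, -0.001]
force: [-0.6, -0.1, 0.2]
grip_width: 0.0597
finger_force: 0.0
```

```bash
python3 -c "
from h import *
go(.4555,.2086,.026,77.3)
f=cams.grab_frame('side')
for m in cams.silhouettes('rubber_rib','side')[:1]:
    k=np.argwhere(m['mask'])[:,::-1]; print(m['conf'],m['uv'],at(f,m['uv'],.008),cv2.minAreaRect(np.array([at(f,p,.008)[:2]*1000 for p in k],np.float32)))
"
```

```text
d [ -3.4  -0.2 135.8] tilt [-0.0014 -0.0021] rz -0.003 cur 77.1 pos [0.4525 0.2097 0.1618] j [ 0.33 -0.08  1.87 -0.    1.35 -1.01] w 0.0597
0.82 [370.4, 293.5] [0.45475397 0.22013439 0.008     ] ((456.70318603515625, 213.11903381347656), (49.1555061340332, 84.87506103515625), 77.89813995361328)
```

Request:
{"api": "step_arm", "payload": {"rows": [[[-3,0,45,0,0,0,0.3],[-3,0,90,0,0,0,0.3],[-3,0,120,0,0,0,0.3],[-3,0,130,0,0,0,0.3],[-3,0,132,0,0,0,0.3]]]}}

```text
t: 13.75
position: [0.4552, 0.2089, 0.0301]
ee_rot: [0.111, 0.994, -0.001, -0.001]
force: [0.7, -0.2, 0.1]
grip_width: 0.0597
finger_force: 0.0
```

Request:
{"api": "step_arm", "payload": {"rows": [[[0,0,2,0,0,0,0.3],[0,0,3,0,0,0,0.3],[0,0,4,0,0,0,0.3],[0,0,5,0,0,0,0.3]]]}}

```text
t: 14.15
position: [0.4572, 0.2096, 0.0274]
ee_rot: [0.111, 0.994, 0.0, 0.001]
force: [0.5, -0.4, -0.0]
grip_width: 0.0597
finger_force: 0.0
```

Request:
{"api": "step_arm", "payload": {"rows": [[[0,0,0,0,0,0,0.4],[0,0,0,0,0,0,0.5],[0,0,0,0,0,0,0.6],[0,0,0,0,0,0,0.8],[0,0,0,0,0,0,1]]]}}

```text
t: 14.65
position: [0.4566, 0.2094, 0.0271]
ee_rot: [0.111, 0.994, 0.0, 0.0]
force: [-2.6, -1.4, 8.1]
grip_width: 0.0404
finger_force: 60.3
```

Request:
{"api": "step_arm", "payload": {"rows": [[[0,0,0,0,0,0,1],[0,0,0,0,0,0,1],[0,0,0,0,0,0,1]]]}}

```text
t: 14.95
position: [0.4566, 0.2094, 0.0271]
ee_rot: [0.111, 0.994, 0.0, 0.0]
force: [-2.8, -1.0, 8.0]
grip_width: 0.0403
finger_force: 60.3
```

Request:
{"api": "step_arm", "payload": {"rows": [[[0,0,-20,0,0,0,1],[0,0,-50,0,0,0,1],[0,0,-90,0,0,0,1],[0,0,-130,0,0,0,1],[0,0,-130,0,0,0,1]]]}}

```text
t: 15.45
position: [0.46, 0.2107, 0.1631]
ee_rot: [0.111, 0.994, 0.002, 0.005]
force: [1.9, 1.4, 0.2]
grip_width: 0.0402
finger_force: 60.9
```

Request:
{"api": "step_arm", "payload": {"rows": [[[-28,-38,0,0,0,0,1],[-56,-76,0,0,0,0,1],[-84,-113,0,0,0,0,1],[-113,-151,0,0,0,0,1],[-141,-189,0,0,0,0,1]]]}}

```text
t: 15.95
position: [0.5525, -0.0078, 0.1557]
ee_rot: [0.111, 0.994, 0.0, -0.0]
force: [1.0, 0.5, 0.4]
grip_width: 0.0403
finger_force: 60.9
```

Request:
{"api": "step_arm", "payload": {"rows": [[[-28,-38,0,0,0,0,1],[-56,-76,0,0,0,0,1],[-84,-113,0,0,0,0,1],[-113,-151,0,0,0,0,1],[-141,-189,0,0,0,0,1]]]}}

```text
t: 16.45
position: [0.6485, -0.2232, 0.1552]
ee_rot: [0.111, 0.994, 0.0, -0.0]
force: [0.4, -0.1, 1.7]
grip_width: 0.0401
finger_force: 60.9
```

Request:
{"api": "step_arm", "payload": {"rows": [[[-28,-37,0,0,0,0.14,1],[-28,-37,0,0,0,0.28,1],[-28,-37,0,0,0,0.42,1],[-28,-37,0,0,0,0.56,1],[-28,-37,0,0,0,0.7,1]]]}}

```text
t: 16.95
position: [0.667, -0.2638, 0.1548]
ee_rot: [0.447, 0.894, 0.0, -0.001]
force: [-0.8, 0.5, -0.7]
grip_width: 0.0402
finger_force: 60.9
```

Request:
{"api": "step_arm", "payload": {"rows": [[[0,0,0,0,0,0.14,1],[0,0,0,0,0,0.28,1],[0,0,0,0,0,0.42,1],[0,0,0,0,0,0.56,1],[0,0,0,0,0,0.7,1]]]}}

```text
t: 17.45
position: [0.667, -0.2635, 0.1551]
ee_rot: [0.727, 0.687, -0.0, -0.001]
force: [0.6, 0.7, -0.2]
grip_width: 0.0397
finger_force: 60.9
```

Request:
{"api": "step_arm", "payload": {"rows": [[[0,0,0,0,0,0.1,1],[0,0,0,0,0,0.194,1],[0,0,0,0,0,0.194,1],[0,0,0,0,0,0.194,1]]]}}

```text
t: 17.85
position: [0.6671, -0.2636, 0.1555]
ee_rot: [0.787, 0.617, -0.0, -0.0]
force: [0.2, 0.5, -0.2]
grip_width: 0.0402
finger_force: 60.9
```

```bash
python3 -c "
from h import *
go(.6675,-.264,.07,-14.1)
f=cams.grab_frame('side')
for q,z in(('rubber_rib',.134),('wood_rib',.027)):
  for m in cams.silhouettes(q,'side')[:1]:
    k=np.argwhere(m['mask'])[:,::-1]; print(q,m['conf'],m['uv'],cv2.minAreaRect(np.array([at(f,p,z)[:2]*1000 for p in k],np.float32)))
"
```

```text
d [-0.3  0.5 85.5] tilt [-0.001  -0.0002] rz 0.004 cur -13.9 pos [ 0.6671 -0.2636  0.1555] j [-0.45  0.5   1.22 -0.    1.42 -0.21] w 0.0402
rubber_rib 0.6 [277.8, 163.0] ((670.0318603515625, -260.9902038574219), (36.336151123046875, 98.54148864746094), 2.7562174797058105)
wood_rib 0.57 [276.8, 161.7] ((694.9575805664062, -588.9800415039062), (122.2484130859375, 40.85390853881836), 88.37889099121094)
```

Request:
{"api": "step_arm", "payload": {"rows": [[[0,0,30,0,0,0,1],[0,0,60,0,0,0,1],[0,0,80,0,0,0,1],[0,0,92,0,0,0,1],[0,0,95,0,0,0,1]]]}}

```text
t: 18.5
position: [0.6664, -0.2632, 0.0593]
ee_rot: [0.788, 0.616, -0.001, -0.001]
force: [-0.1, 0.1, -0.5]
grip_width: 0.0401
finger_force: 60.9
```

Request:
{"api": "step_arm", "payload": {"rows": [[[0,0,1,0,0,0,1],[0,0,2,0,0,0,1],[0,0,3,0,0,0,1],[0,0,4,0,0,0,1],[0,0,4,0,0,0,1]]]}}

```text
t: 19.0
position: [0.6676, -0.2638, 0.0577]
ee_rot: [0.788, 0.615, 0.0, 0.0]
force: [0.1, 0.3, -0.5]
grip_width: 0.0405
finger_force: 60.9
```

Request:
{"api": "step_arm", "payload": {"rows": [[[0,0,1,0,0,0,1],[0,0,2,0,0,0,1],[0,0,3,0,0,0,1],[0,0,3,0,0,0,1]]]}}

```text
t: 19.4
position: [0.6674, -0.2637, 0.0544]
ee_rot: [0.788, 0.615, -0.0, -0.0]
force: [-1.1, 0.2, 1.7]
grip_width: 0.0404
finger_force: 61.2
```

Request:
{"api": "step_arm", "payload": {"rows": [[[0,0,1,0,0,0,1],[0,0,1,0,0,0,1],[0,0,1,0,0,0,1]]]}}

```text
t: 19.7
position: [0.6675, -0.2637, 0.0544]
ee_rot: [0.788, 0.615, -0.0, 0.0]
force: [-5.7, 1.9, 8.2]
grip_width: 0.0407
finger_force: 62.1
```

Request:
{"api": "step_arm", "payload": {"rows": [[[0,0,0,0,0,0,0.43],[0,0,0,0,0,0,0.4],[0,0,0,0,0,0,0.4],[0,0,0,0,0,0,0.4]]]}}

```text
t: 20.1
position: [0.6673, -0.2636, 0.053]
ee_rot: [0.788, 0.615, -0.0, -0.0]
force: [0.4, 0.3, -0.3]
grip_width: 0.0512
finger_force: 0.0
```

Request:
{"api": "step_arm", "payload": {"rows": [[[0,0,-20,0,0,0,0.4],[0,0,-60,0,0,0,0.4],[0,0,-90,0,0,0,0.4],[0,0,-110,0,0,0,0.4],[0,0,-110,0,0,0,0.4]]]}}

```text
t: 20.6
position: [0.6696, -0.2648, 0.1684]
ee_rot: [0.788, 0.615, 0.002, 0.003]
force: [0.2, -0.2, 0.8]
grip_width: 0.0512
finger_force: 0.0
```

```bash
python3 -c "
from h import *
go(.4834,.3146,.163,81.8)
f=cams.grab_frame('side');save(f,'s2.png')
cv2.imwrite('pics/s2.png',cv2.resize(cv2.imread('pics/s2.png')[150:250,220:360],(784,560),interpolation=cv2.INTER_CUBIC))
for q,z in(('rubber_rib',.035),('wood_rib',.027)):
  for m in cams.silhouettes(q,'side')[:1]:
    k=np.argwhere(m['mask'])[:,::-1]; print(q,m['conf'],m['uv'],cv2.minAreaRect(np.array([at(f,p,z)[:2]*1000 for p in k],np.float32)))
"
```

```text
d [ 516.9 -321.2    2.3] tilt [0.0074 0.0015] rz -1.673 cur -14.0 pos [ 0.6696 -0.2648  0.1684] j [-0.45  0.5   1.21  0.    1.43 -0.2 ] w 0.0512
rubber_rib 0.71 [278.3, 195.5] ((670.84326171875, -255.5647430419922), (100.02562713623047, 41.39396667480469), 76.60000610351562)
wood_rib 0.55 [285.7, 192.0] ((649.1136474609375, -260.54638671875), (16.842424392700195, 5.52339506149292), 71.27190399169922)
```

View pics/s2.png

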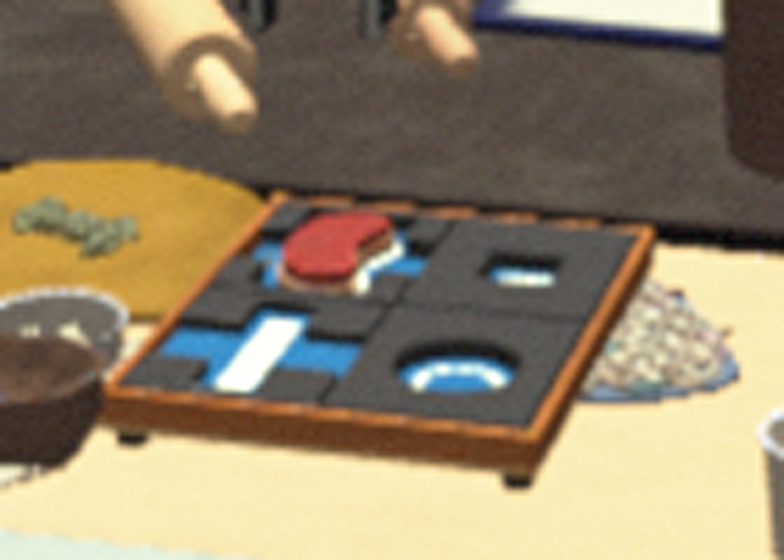

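Red rib lies on the wooden one in the trough. Next the stub tool.

Request:
{"api": "step_arm", "payload": {"rows": [[[40,-25,0,0,0,0,0.45],[80,-50,0,0,0,0,0.45],[120,-74,0,0,0,0,0.45],[160,-99,0,0,0,0,0.45],[200,-124,0,0,0,0,0.45]]]}}

```text
t: 21.25
position: [0.5935, -0.0378, 0.1608]
ee_rot: [0.788, 0.615, -0.001, -0.001]
force: [0.9, 0.2, -0.0]
grip_width: 0.047
finger_force: 0.0
```

Request:
{"api": "step_arm", "payload": {"rows": [[[40,-25,0,0,0,0,0.45],[80,-50,0,0,0,0,0.45],[120,-74,0,0,0,0,0.45],[160,-99,0,0,0,0,0.45],[200,-124,0,0,0,0,0.45]]]}}

```text
t: 21.75
position: [0.5218, 0.1858, 0.1612]
ee_rot: [0.788, 0.615, -0.001, -0.001]
force: [0.8, -0.1, -0.5]
grip_width: 0.0469
finger_force: 0.0
```

Request:
{"api": "step_arm", "payload": {"rows": [[[39,-24,0,0,0,-0.14,0.45],[78,-48,0,0,0,-0.28,0.45],[117,-73,0,0,0,-0.42,0.45],[117,-73,0,0,0,-0.56,0.45],[117,-73,0,0,0,-0.7,0.45]]]}}

```text
t: 22.25
position: [0.4793, 0.3169, 0.1609]
ee_rot: [0.526, 0.851, -0.002, -0.001]
force: [0.8, -0.9, -0.5]
grip_width: 0.0473
finger_force: 0.0
```

Request:
{"api": "step_arm", "payload": {"rows": [[[0,0,0,0,0,-0.14,0.45],[0,0,0,0,0,-0.28,0.45],[0,0,0,0,0,-0.42,0.45],[0,0,0,0,0,-0.56,0.45],[0,0,0,0,0,-0.7,0.45]]]}}

```text
t: 22.75
position: [0.4802, 0.3151, 0.1609]
ee_rot: [0.204, 0.979, -0.001, -0.001]
force: [0.0, -1.0, 0.3]
grip_width: 0.0468
finger_force: 0.0
```

Request:
{"api": "step_arm", "payload": {"rows": [[[0,0,0,0,0,-0.14,0.45],[0,0,0,0,0,-0.273,0.45],[0,0,0,0,0,-0.273,0.45],[0,0,0,0,0,-0.273,0.45]]]}}

```text
t: 23.15
position: [0.4807, 0.3153, 0.1618]
ee_rot: [0.073, 0.997, -0.001, -0.001]
force: [0.2, -0.0, -0.4]
grip_width: 0.047
finger_force: 0.0
```

```bash
python3 -c "
from h import *
go(.483,.3135,.03,81.8)
"
```

```text
d [ -2.8  -1.3 131.8] tilt [-0.0015 -0.002 ] rz -0.004 cur 81.6 pos [0.4807 0.3153 0.1618] j [ 0.49  0.13  1.67 -0.    1.35 -0.93] w 0.047
```

Request:
{"api": "step_arm", "payload": {"rows": [[[-3,-1,45,0,0,0,0.45],[-3,-1,90,0,0,0,0.45],[-3,-1,120,0,0,0,0.45],[-3,-1,130,0,0,0,0.45],[-3,-1,132,0,0,0,0.45]]]}}

```text
t: 23.65
position: [0.483, 0.3137, 0.0296]
ee_rot: [0.072, 0.997, -0.001, -0.001]
force: [0.4, 0.0, 1.1]
grip_width: 0.0472
finger_force: 0.0
```

Request:
{"api": "step_arm", "payload": {"rows": [[[0,0,0,0,0,0,0.45],[0,0,1,0,0,0,0.5],[0,0,1,0,0,0,0.6],[0,0,1,0,0,0,0.7],[0,0,1,0,0,0,0.75]]]}}

```text
t: 24.15
position: [0.4847, 0.3145, 0.031]
ee_rot: [0.071, 0.997, 0.0, 0.001]
force: [0.2, -0.9, -0.2]
grip_width: 0.0214
finger_force: 0.0
```

Request:
{"api": "step_arm", "payload": {"rows": [[[0,0,0,0,0,0,0.85],[0,0,0,0,0,0,1],[0,0,0,0,0,0,1],[0,0,0,0,0,0,1]]]}}

```text
t: 24.55
position: [0.4847, 0.3146, 0.0312]
ee_rot: [0.071, 0.997, 0.0, 0.001]
force: [-1.4, -0.2, 6.4]
grip_width: 0.0168
finger_force: 58.8
```

Width 17 mm is less than 19: gripped off-centre. Reopen slightly, lower, and grip again.

Request:
{"api": "step_arm", "payload": {"rows": [[[0,0,0,0,0,0,0.7],[0,0,0,0,0,0,0.7],[0,0,2,0,0,0,0.7],[0,0,4,0,0,0,0.7],[0,0,4,0,0,0,0.7]]]}}

```text
t: 25.05
position: [0.4838, 0.314, 0.0256]
ee_rot: [0.071, 0.997, -0.0, -0.0]
force: [1.5, -0.6, 1.0]
grip_width: 0.0256
finger_force: 0.0
```

Request:
{"api": "step_arm", "payload": {"rows": [[[0,0,0,0,0,0,0.8],[0,0,0,0,0,0,1],[0,0,0,0,0,0,1],[0,0,0,0,0,0,1]]]}}

```text
t: 25.45
position: [0.4842, 0.3143, 0.0263]
ee_rot: [0.071, 0.997, -0.0, 0.0]
force: [1.0, -0.7, -0.2]
grip_width: 0.0166
finger_force: 58.5
```

Request:
{"api": "step_arm", "payload": {"rows": [[[0,0,-20,0,0,0,1],[0,0,-50,0,0,0,1],[0,0,-90,0,0,0,1],[0,0,-130,0,0,0,1],[0,0,-130,0,0,0,1]]]}}

```text
t: 25.95
position: [0.4879, 0.3163, 0.1639]
ee_rot: [0.071, 0.997, 0.003, 0.005]
force: [0.9, 0.8, -0.6]
grip_width: 0.0168
finger_force: 58.6
```

Request:
{"api": "step_arm", "payload": {"rows": [[[-25,-38,0,0,0,0,1],[-50,-77,0,0,0,0,1],[-75,-115,0,0,0,0,1],[-100,-154,0,0,0,0,1],[-125,-192,0,0,0,0,1]]]}}

```text
t: 26.45
position: [0.581, 0.1047, 0.156]
ee_rot: [0.071, 0.997, -0.0, 0.0]
force: [0.3, 0.6, 1.1]
grip_width: 0.016
finger_force: 58.7
```

Request:
{"api": "step_arm", "payload": {"rows": [[[-25,-38,0,0,0,0,1],[-50,-77,0,0,0,0,1],[-75,-115,0,0,0,0,1],[-100,-154,0,0,0,0,1],[-125,-192,0,0,0,0,1]]]}}

```text
t: 26.95
position: [0.6774, -0.1033, 0.1558]
ee_rot: [0.071, 0.997, 0.0, -0.0]
force: [0.3, 0.5, -0.7]
grip_width: 0.0163
finger_force: 58.7
```

Request:
{"api": "step_arm", "payload": {"rows": [[[-25,-39,0,0,0,0.14,1],[-25,-39,0,0,0,0.28,1],[-25,-39,0,0,0,0.42,1],[-25,-39,0,0,0,0.56,1],[-25,-39,0,0,0,0.7,1]]]}}

```text
t: 27.45
position: [0.696, -0.1438, 0.1554]
ee_rot: [0.412, 0.911, -0.0, -0.0]
force: [-0.7, 1.4, -0.4]
grip_width: 0.0166
finger_force: 58.7
```

Request:
{"api": "step_arm", "payload": {"rows": [[[0,0,0,0,0,0.14,1],[0,0,0,0,0,0.28,1],[0,0,0,0,0,0.42,1],[0,0,0,0,0,0.56,1],[0,0,0,0,0,0.7,1]]]}}

```text
t: 27.95
position: [0.696, -0.1435, 0.1556]
ee_rot: [0.699, 0.715, -0.0, -0.0]
force: [0.0, -0.1, -0.3]
grip_width: 0.0165
finger_force: 58.8
```

Request:
{"api": "step_arm", "payload": {"rows": [[[0,0,0,0,0,0.14,1],[0,0,0,0,0,0.274,1],[0,0,0,0,0,0.274,1],[0,0,0,0,0,0.274,1]]]}}

```text
t: 28.35
position: [0.6961, -0.1435, 0.1559]
ee_rot: [0.787, 0.617, -0.0, -0.0]
force: [0.2, 1.2, -0.7]
grip_width: 0.0167
finger_force: 58.8
```

```bash
python3 -c "
from h import *
go(.696,-.1439,.06,-14.1)
for c in('top','side'):
  f=cams.grab_frame(c)
  for m in cams.silhouettes('stub_axis',c)[:2]:
    k=np.argwhere(m['mask'])[:,::-1]; print(c,m['conf'],m['uv'],cv2.minAreaRect(np.array([at(f,p,.139)[:2]*1000 for p in k],np.float32)))
  save(f,c+'3.png')
a=cv2.imread('pics/side3.png')[110:260,220:360];b=cv2.imread('pics/top3.png')[150:300,350:490]
cv2.imwrite('pics/c3.png',cv2.resize(np.hstack([a,b]),(800,429),interpolation=cv2.INTER_CUBIC))
"
```

```text
d [-0.4  0.  95.9] tilt [-0.0004 -0.    ] rz 0.004 cur -13.9 pos [ 0.6961 -0.1435  0.1559] j [-0.28  0.49  1.24  0.    1.41 -0.03] w 0.0167
top 0.6 [429.5, 188.6] ((692.8569946289062, -145.02561950683594), (84.97703552246094, 19.56311798095703), 82.5019302368164)
side 0.47 [261.1, 176.8] ((701.6287841796875, -133.23809814453125), (25.251588821411133, 97.50743865966797), 4.519679069519043)
side 0.32 [287.2, 227.7] ((624.5416870117188, 85.94659423828125), (232.69924926757812, 175.60874938964844), 76.36103057861328)
```

View pics/c3.png

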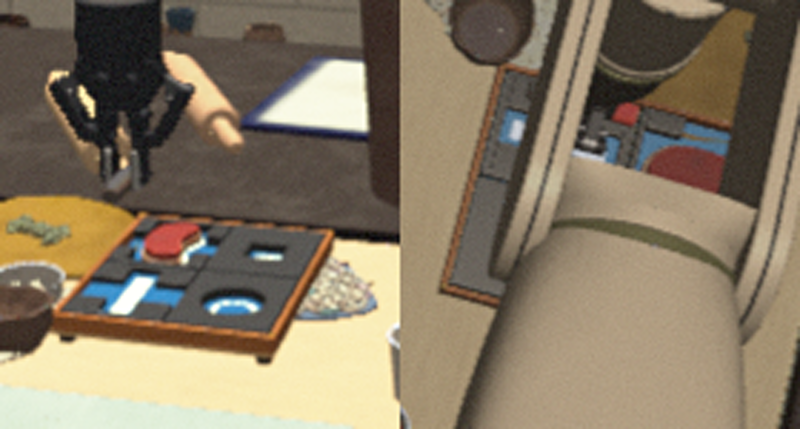

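The stub is held in line over the narrow trough; length position within 2 mm. Lower.

Request:
{"api": "step_arm", "payload": {"rows": [[[0,0,30,0,0,0,1],[0,0,60,0,0,0,1],[0,0,85,0,0,0,1],[0,0,96,0,0,0,1],[0,0,99,0,0,0,1]]]}}

```text
t: 29.05
position: [0.6951, -0.1432, 0.0554]
ee_rot: [0.788, 0.615, -0.001, -0.001]
force: [-0.4, -1.6, 0.1]
grip_width: 0.0168
finger_force: 58.8
```

Request:
{"api": "step_arm", "payload": {"rows": [[[0,0,2,0,0,0,1],[0,0,4,0,0,0,1],[0,0,5,0,0,0,1],[0,0,6,0,0,0,1],[0,0,6,0,0,0,1]]]}}

```text
t: 29.55
position: [0.6965, -0.1436, 0.0518]
ee_rot: [0.788, 0.615, 0.0, 0.0]
force: [-1.0, 0.6, 0.2]
grip_width: 0.0168
finger_force: 58.8
```

Request:
{"api": "step_arm", "payload": {"rows": [[[0,0,1,0,0,0,1],[0,0,2,0,0,0,1],[0,0,2,0,0,0,1]]]}}

```text
t: 29.85
position: [0.6962, -0.1435, 0.0492]
ee_rot: [0.789, 0.615, -0.0, -0.0]
force: [0.0, 0.3, -0.8]
grip_width: 0.0168
finger_force: 58.8
```

Request:
{"api": "step_arm", "payload": {"rows": [[[0,0,1,0,0,0,1],[0,0,1,0,0,0,1],[0,0,1,0,0,0,1]]]}}

```text
t: 30.15
position: [0.6963, -0.1436, 0.0491]
ee_rot: [0.789, 0.615, 0.0, 0.0]
force: [-2.5, 1.0, 4.7]
grip_width: 0.0166
finger_force: 59.5
```

Request:
{"api": "step_arm", "payload": {"rows": [[[0,0,0,0,0,0,0.7],[0,0,0,0,0,0,0.65],[0,0,0,0,0,0,0.65],[0,0,0,0,0,0,0.65]]]}}

```text
t: 30.55
position: [0.6962, -0.1435, 0.0481]
ee_rot: [0.789, 0.615, -0.0, -0.0]
force: [-0.1, 0.8, 0.3]
grip_width: 0.0299
finger_force: 0.0
```

Request:
{"api": "step_arm", "payload": {"rows": [[[0,0,-20,0,0,0,0.65],[0,0,-60,0,0,0,0.65],[0,0,-90,0,0,0,0.65],[0,0,-115,0,0,0,0.65],[0,0,-115,0,0,0,0.65]]]}}

```text
t: 31.05
position: [0.699, -0.1443, 0.1693]
ee_rot: [0.789, 0.615, 0.003, 0.004]
force: [0.8, -0.1, 1.1]
grip_width: 0.0297
finger_force: 0.0
```

```bash
python3 -c "
from h import *
go(.433,.1175,.163,20.5)
f=cams.grab_frame('side')
for m in cams.silhouettes('stub_axis','side')[:2]:
    k=np.argwhere(m['mask'])[:,::-1]; print(m['conf'],m['uv'],cv2.minAreaRect(np.array([at(f,p,.033)[:2]*1000 for p in k],np.float32)))
save(f,'s4.png')
a=cv2.imread('pics/s4.png')
cv2.imwrite('pics/s4.png',np.hstack([cv2.resize(a[175:245,230:345],(500,304),interpolation=cv2.INTER_CUBIC),cv2.resize(a[235:285,355:405],(300,304),interpolation=cv2.INTER_CUBIC)]))
"
```

```text
d [ 189.1 -321.8    3.4] tilt [0.0087 0.0003] rz -0.604 cur -14.1 pos [ 0.699  -0.1443  0.1693] j [-0.28  0.48  1.23 -0.    1.42 -0.03] w 0.0297
0.65 [263.6, 212.8] ((696.4581298828125, -145.70947265625), (113.82442474365234, 23.03389549255371), 76.58514404296875)
```

View pics/s4.png

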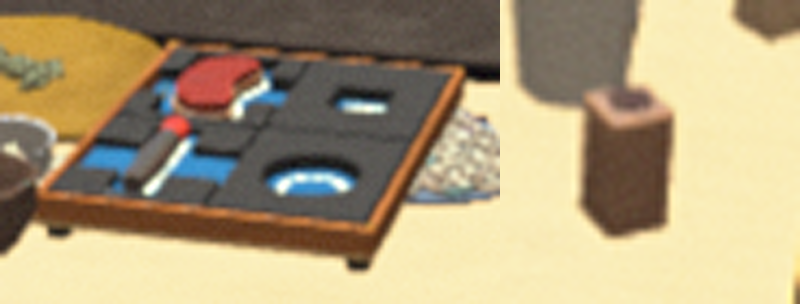

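Stub lies in its trough. Next the dark stamp.

Request:
{"api": "step_arm", "payload": {"rows": [[[24,-40,0,0,0,0,0.4],[47,-80,0,0,0,0,0.4],[71,-121,0,0,0,0,0.4],[95,-161,0,0,0,0,0.4],[118,-201,0,0,0,0,0.4]]]}}

```text
t: 31.65
position: [0.5272, 0.0211, 0.1609]
ee_rot: [0.789, 0.615, -0.001, -0.001]
force: [-0.1, 1.0, 0.8]
grip_width: 0.0507
finger_force: 0.0
```

Request:
{"api": "step_arm", "payload": {"rows": [[[24,-40,0,0,0,-0.12,0.4],[47,-80,0,0,0,-0.24,0.4],[71,-121,0,0,0,-0.36,0.4],[71,-121,0,0,0,-0.48,0.4],[71,-121,0,0,0,-0.604,0.4]]]}}

```text
t: 32.15
position: [0.4278, 0.1192, 0.1614]
ee_rot: [0.567, 0.824, -0.001, -0.001]
force: [0.5, -0.1, 0.4]
grip_width: 0.0516
finger_force: 0.0
```

```bash
python3 -c "
from h import *
go(.433,.1175,.042,20.5)
f=cams.grab_frame('top');save(f,'t5.png');print(proj(f,[.433,.1175,.052]),cams.look_for('dark_stamp','side')[:1])
g=cams.grab_frame('side');a=.0131
for s in((1,1),(1,-1),(-1,1),(-1,-1)):
  t=np.radians(20.5);x=.433+.013*(s[0]*np.cos(t)-s[1]*np.sin(t));y=.1175+.013*(s[0]*np.sin(t)+s[1]*np.cos(t))
  print(proj(g,[x,y,.052]).round(1),proj(g,[x,y,0]).round(1))
"
```

```text
d [ -3.5   4.6 119.3] tilt [-0.0028 -0.0006] rz 0.008 cur 21.0 pos [0.4278 0.1192 0.1614] j [ 0.16 -0.24  2.02 -0.    1.36 -0.21] w 0.0516
[295.88046448 303.23340955] [{'uv': [373.8, 259.3], 'conf': 0.57}]
[373.6 254.2] [372.3 274.9]
[368.2 248.9] [367.1 269.2]
[384.3 252.1] [382.8 272.6]
[378.7 246.8] [377.4 267.1]
```

Request:
{"api": "step_arm", "payload": {"rows": [[[-3,3,40,0,0,0,0.4],[-3,3,80,0,0,0,0.4],[-3,3,105,0,0,0,0.4],[-3,3,117,0,0,0,0.4],[-3,3,117,0,0,0,0.4]]]}}

```text
t: 32.8
position: [0.432, 0.1159, 0.0441]
ee_rot: [0.571, 0.821, -0.002, -0.002]
force: [0.0, -0.2, -0.3]
grip_width: 0.0513
finger_force: 0.0
```

Request:
{"api": "step_arm", "payload": {"rows": [[[0,0,0,0,0,0,0.5],[0,0,0,0,0,0,0.6],[0,0,0,0,0,0,0.68],[0,0,0,0,0,0,0.8],[0,0,0,0,0,0,1]]]}}

```text
t: 33.3
position: [0.4353, 0.1167, 0.048]
ee_rot: [0.57, 0.822, 0.001, 0.001]
force: [-0.2, -0.8, 6.7]
grip_width: 0.0252
finger_force: 59.8
```

Request:
{"api": "step_arm", "payload": {"rows": [[[0,0,0,0,0,0,1],[0,0,0,0,0,0,1],[0,0,0,0,0,0,1]]]}}

```text
t: 33.6
position: [0.4353, 0.1167, 0.048]
ee_rot: [0.57, 0.822, 0.001, 0.001]
force: [-1.9, -0.8, 6.1]
grip_width: 0.0248
finger_force: 59.8
```

```bash
python3 -c "
from h import *
go(.570,-.2391,.061,-14.1)
"
```

```text
d [-380.4    1.6  -12.7] tilt [0.0032 0.0007] rz 0.604 cur 20.5 pos [0.4353 0.1167 0.048 ] j [ 0.15 -0.06  2.09 -0.    1.11 -0.21] w 0.0248
```

Request:
{"api": "step_arm", "payload": {"rows": [[[0,0,-20,0,0,0,1],[0,0,-50,0,0,0,1],[0,0,-90,0,0,0,1],[0,0,-110,0,0,0,1],[0,0,-110,0,0,0,1]]]}}

```text
t: 34.1
position: [0.4365, 0.1169, 0.1608]
ee_rot: [0.57, 0.822, 0.003, 0.003]
force: [-0.1, 0.5, -0.5]
grip_width: 0.0247
finger_force: 59.0
```

Request:
{"api": "step_arm", "payload": {"rows": [[[-45,0,0,0,0,0,1],[-90,0,0,0,0,0,1],[-138,0,0,0,0,0,1],[-188,1,0,0,0,0,1],[-238,1,0,0,0,0,1]]]}}

```text
t: 34.6
position: [0.5181, -0.1078, 0.1554]
ee_rot: [0.57, 0.822, -0.0, -0.0]
force: [0.7, 1.3, -0.7]
grip_width: 0.0251
finger_force: 59.0
```

Request:
{"api": "step_arm", "payload": {"rows": [[[-48,0,0,0,0,0.12,1],[-96,1,0,0,0,0.24,1],[-142,1,0,0,0,0.36,1],[-142,1,0,0,0,0.48,1],[-142,1,0,0,0,0.604,1]]]}}

```text
t: 35.1
position: [0.5682, -0.2402, 0.1543]
ee_rot: [0.791, 0.612, -0.001, -0.001]
force: [-0.4, 0.9, -0.3]
grip_width: 0.025
finger_force: 58.9
```

Request:
{"api": "step_arm", "payload": {"rows": [[[0,0,0,0,0,0,1],[0,0,0,0,0,0,1]]]}}

```text
t: 35.3
position: [0.5684, -0.2384, 0.1554]
ee_rot: [0.787, 0.616, -0.0, -0.001]
force: [0.1, -0.7, -0.2]
grip_width: 0.0251
finger_force: 58.9
```

```bash
python3 -c "
from h import *
go(.570,-.2391,.08,-14.1)
p=monitor.read_state()['position']
for c in('top','side'):
  f=cams.grab_frame(c);save(f,c+'6.png'); print(c,proj(f,p-[0,0,.022]))
  for m in cams.silhouettes('dark_stamp',c)[:2]:
    k=np.argwhere(m['mask'])[:,::-1]; print(c,m['conf'],m['uv'],k.min(0),k.max(0))
cv2.imwrite('pics/s6.png',cv2.resize(cv2.imread('pics/side6.png')[110:250,230:370],(600,600),interpolation=cv2.INTER_CUBIC))
"
```

```text
d [-0.3  1.8 75.4] tilt [-0.0012 -0.0003] rz 0.004 cur -13.9 pos [ 0.5684 -0.2384  0.1554] j [-0.48  0.24  1.55 -0.    1.35 -0.24] w 0.0251
top [456.56597807 242.55370977]
side [312.95452476 162.93577378]
side 0.53 [312.0, 161.9] [306 153] [317 173]
```

View pics/s6.png

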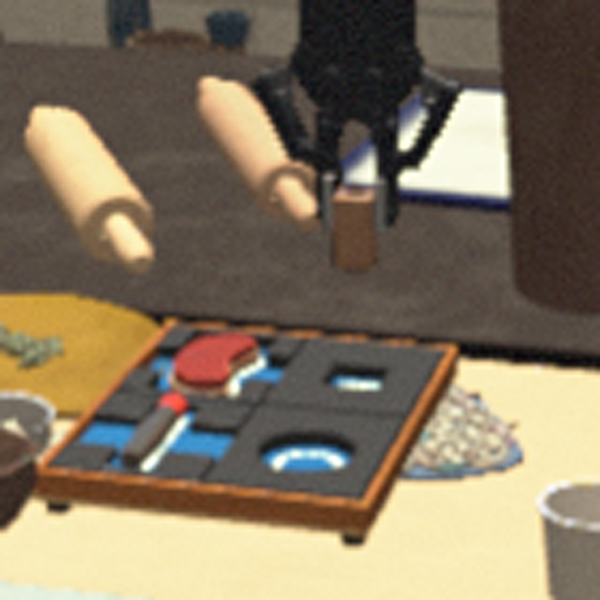

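Stamp is upright in the grip over the socket (socket at about crop 357,378). Lower.

Request:
{"api": "step_arm", "payload": {"rows": [[[0,2,25,0,0,0,1],[0,2,50,0,0,0,1],[0,2,65,0,0,0,1],[0,2,75,0,0,0,1],[0,2,80,0,0,0,1]]]}}

```text
t: 36.0
position: [0.5704, -0.2389, 0.0754]
ee_rot: [0.788, 0.615, -0.0, -0.0]
force: [0.3, -0.1, 0.4]
grip_width: 0.0251
finger_force: 58.9
```

Request:
{"api": "step_arm", "payload": {"rows": [[[0,0,2,0,0,0,1],[0,0,4,0,0,0,1],[0,0,5,0,0,0,1],[0,0,5,0,0,0,1]]]}}

```text
t: 36.4
position: [0.5711, -0.2394, 0.0719]
ee_rot: [0.789, 0.615, 0.0, 0.0]
force: [-0.6, 0.2, -0.8]
grip_width: 0.0252
finger_force: 58.9
```

Request:
{"api": "step_arm", "payload": {"rows": [[[0,0,1,0,0,0,1],[0,0,2,0,0,0,1],[0,0,2,0,0,0,1]]]}}

```text
t: 36.7
position: [0.5707, -0.2392, 0.0692]
ee_rot: [0.789, 0.615, -0.0, -0.0]
force: [-0.8, -0.1, -0.1]
grip_width: 0.0249
finger_force: 58.9
```

Request:
{"api": "step_arm", "payload": {"rows": [[[0,0,1,0,0,0,1],[0,0,2,0,0,0,1],[0,0,2,0,0,0,1]]]}}

```text
t: 37.0
position: [0.5707, -0.2392, 0.0671]
ee_rot: [0.789, 0.615, -0.0, -0.0]
force: [1.3, 0.4, -0.5]
grip_width: 0.025
finger_force: 59.1
```

Request:
{"api": "step_arm", "payload": {"rows": [[[0,0,1,0,0,0,1],[0,0,1,0,0,0,1],[0,0,1,0,0,0,1]]]}}

```text
t: 37.3
position: [0.5708, -0.2393, 0.067]
ee_rot: [0.789, 0.615, -0.0, 0.0]
force: [-2.7, 1.6, 5.9]
grip_width: 0.0251
finger_force: 59.8
```

Request:
{"api": "step_arm", "payload": {"rows": [[[0,0,0,0,0,0,0.6],[0,0,0,0,0,0,0.5],[0,0,0,0,0,0,0.5],[0,0,0,0,0,0,0.5]]]}}

```text
t: 37.7
position: [0.5707, -0.2392, 0.0661]
ee_rot: [0.789, 0.615, -0.0, -0.0]
force: [-1.3, -0.0, 1.4]
grip_width: 0.0431
finger_force: 0.0
```

Request:
{"api": "step_arm", "payload": {"rows": [[[0,0,-20,0,0,0,0.5],[0,0,-50,0,0,0,0.5],[0,0,-80,0,0,0,0.5],[0,0,-110,0,0,0,0.5],[0,0,-110,0,0,0,0.5]]]}}

```text
t: 38.2
position: [0.5735, -0.2406, 0.1823]
ee_rot: [0.789, 0.615, 0.002, 0.004]
force: [0.6, -0.0, 0.1]
grip_width: 0.0428
finger_force: 0.0
```

```bash
python3 -c "
from h import *
go(.441,.013,.17,-60)
f=cams.grab_frame('side')
for m in cams.silhouettes('dark_stamp','side')[:1]: print(m['conf'],m['uv'])
print(proj(f,[.57,-.239,.06]))
for m in cams.silhouettes('red_cup','side')[:1]:
  k=np.argwhere(m['mask'])[:,::-1]; print(m['conf'],m['uv'],k.min(0),k.max(0))
for dx in(-.0295,0,.0295): print(proj(f,[.441+dx,.013,.058]),proj(f,[.441+dx,.013,0]))
"
```

```text
d [ 213.8 -190.4   10.2] tilt [0.0087 0.0021] rz 0.801 cur -14.1 pos [ 0.5735 -0.2406  0.1823] j [-0.48  0.22  1.52 -0.    1.39 -0.23] w 0.0428
0.5 [285.6, 192.5]
[312.48274218 187.79993958]
0.95 [362.4, 238.6] [355 221] [378 252]
[380.02367689 227.0934656 ] [378.6261026  248.63985204]
[367.62553176 227.16381674] [366.50199306 248.72992235]
[355.19717483 227.23605553] [354.34948209 248.81901153]
```

Request:
{"api": "step_arm", "payload": {"rows": [[[36,-32,0,0,0,0,0.15],[71,-64,0,0,0,0,0.15],[107,-95,0,0,0,0,0.15],[142,-127,0,0,0,0,0.15],[178,-159,0,0,0,0,0.15]]]}}

```text
t: 38.85
position: [0.4577, -0.0264, 0.1742]
ee_rot: [0.789, 0.615, -0.001, -0.001]
force: [1.1, 1.0, 0.7]
grip_width: 0.0731
finger_force: 0.0
```

Request:
{"api": "step_arm", "payload": {"rows": [[[36,-31,0,0,0,0.14,0.15],[36,-31,0,0,0,0.28,0.15],[36,-31,0,0,0,0.42,0.15],[36,-31,0,0,0,0.56,0.15],[36,-31,0,0,0,0.7,0.15]]]}}

```text
t: 39.35
position: [0.4374, 0.0149, 0.1745]
ee_rot: [0.952, 0.305, -0.001, -0.001]
force: [0.7, -0.1, 1.1]
grip_width: 0.0727
finger_force: 0.0
```

```bash
python3 -c "
from h import *
go(.441,.013,.044,-54)
f=cams.grab_frame('side');save(f,'s7.png')
cv2.imwrite('pics/s7.png',cv2.resize(cv2.imread('pics/s7.png')[170:290,250:430],(780,520),interpolation=cv2.INTER_CUBIC))
"
```

```text
d [  2.1   3.9 130.5] tilt [-0.0019  0.0023] rz -0.009 cur -54.5 pos [0.4374 0.0149 0.1745] j [-0.08 -0.27  2.02 -0.    1.39  0.87] w 0.0727
```

View pics/s7.png

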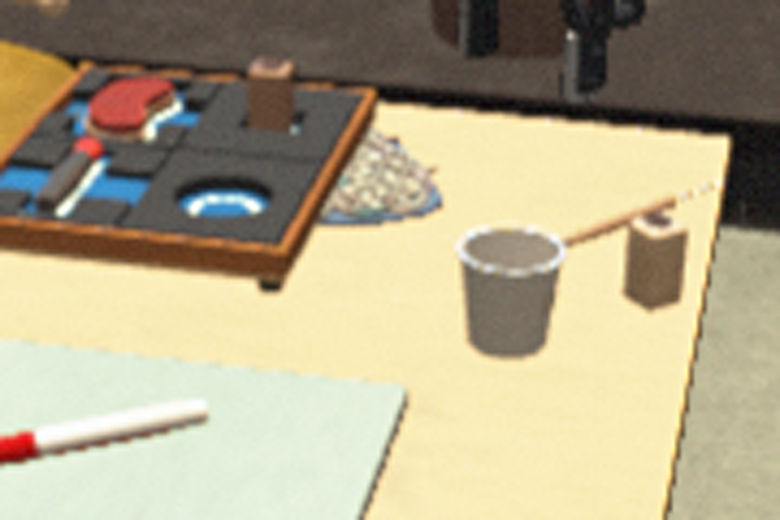

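Stamp stands in its socket. The cup is clear; descend and grip.

Request:
{"api": "step_arm", "payload": {"rows": [[[1,3,35,0,0,0,0.15],[1,3,70,0,0,0,0.15],[1,3,105,0,0,0,0.15],[1,3,128,0,0,0,0.15],[1,3,132,0,0,0,0.15]]]}}

```text
t: 39.9
position: [0.4372, 0.013, 0.0399]
ee_rot: [0.951, 0.308, -0.004, -0.002]
force: [0.5, 0.2, -0.8]
grip_width: 0.0727
finger_force: 0.0
```

Request:
{"api": "step_arm", "payload": {"rows": [[[0,0,0,0,0,0,0.2],[0,0,0,0,0,0,0.25],[0,0,0,0,0,0,0.3],[0,0,0,0,0,0,0.34],[0,0,0,0,0,0,0.38]]]}}

```text
t: 40.4
position: [0.4427, 0.0128, 0.0463]
ee_rot: [0.952, 0.307, 0.002, 0.0]
force: [-2.4, 1.7, 6.8]
grip_width: 0.0563
finger_force: 62.0
```

Request:
{"api": "step_arm", "payload": {"rows": [[[0,0,0,0,0,0,0.42],[0,0,0,0,0,0,0.46],[0,0,0,0,0,0,0.5],[0,0,0,0,0,0,0.5]]]}}

```text
t: 40.8
position: [0.4427, 0.0128, 0.0463]
ee_rot: [0.952, 0.308, 0.002, 0.0]
force: [-2.1, 0.3, 7.1]
grip_width: 0.0559
finger_force: 62.0
```

Request:
{"api": "step_arm", "payload": {"rows": [[[0,0,-8,0,0,0,0.5],[0,0,-25,0,0,0,0.5],[0,0,-48,0,0,0,0.5],[0,0,-70,0,0,0,0.5],[0,0,-85,0,0,0,0.5]]]}}

```text
t: 41.3
position: [0.4422, 0.0126, 0.1321]
ee_rot: [0.952, 0.307, 0.001, 0.001]
force: [0.3, 0.5, -0.2]
grip_width: 0.0564
finger_force: 63.6
```

Request:
{"api": "step_arm", "payload": {"rows": [[[2,8,0,0,0,0,0.5],[7,28,0,0,0,0,0.5],[13,52,0,0,0,0,0.5],[19,76,0,0,0,0,0.5],[25,100,0,0,0,0,0.5]]]}}

```text
t: 41.8
position: [0.5206, -0.0548, 0.1286]
ee_rot: [0.952, 0.307, -0.0, -0.0]
force: [0.7, -0.2, 0.2]
grip_width: 0.0564
finger_force: 63.6
```

Request:
{"api": "step_arm", "payload": {"rows": [[[6,24,0,0,0,0,0.5],[12,48,0,0,0,0,0.5],[18,72,0,0,0,0,0.5],[23,92,0,0,0,0,0.5],[25,100,0,0,0,0,0.5]]]}}

```text
t: 42.3
position: [0.5996, -0.1219, 0.1284]
ee_rot: [0.952, 0.307, -0.0, 0.0]
force: [-0.9, 0.7, -0.8]
grip_width: 0.0558
finger_force: 63.7
```

Request:
{"api": "step_arm", "payload": {"rows": [[[0,0,0,0,0,0,0.5],[0,0,0,0,0,0,0.5],[0,0,0,0,0,0,0.5]]]}}

```text
t: 42.6
position: [0.598, -0.1196, 0.129]
ee_rot: [0.952, 0.308, -0.0, -0.0]
force: [-0.5, 0.2, 0.1]
grip_width: 0.0564
finger_force: 63.7
```

```bash
python3 -c "
from h import *
go(.600,-.120,.075,-54)
p=monitor.read_state()['position']
f=cams.grab_frame('side');save(f,'s8.png')
for m in cams.silhouettes('red_cup','side')[:1]:
  k=np.argwhere(m['mask'])[:,::-1]; print(m['conf'],m['uv'],k.min(0),k.max(0))
b=p-[0,0,.0463]
for dx in(-1,0,1): print(proj(f,b+[.0295*dx,0,.058]),proj(f,b+[.022*dx,0,0]))
cv2.imwrite('pics/s8.png',cv2.resize(cv2.imread('pics/s8.png')[120:250,220:375],(715,600),interpolation=cv2.INTER_CUBIC))
"
```

```text
d [ 1.4  1.6 54. ] tilt [-0.0007  0.0004] rz -0.003 cur -54.2 pos [ 0.598  -0.1196  0.129 ] j [-0.28  0.25  1.59  0.    1.3   0.66] w 0.0564
0.74 [298.4, 183.7] [290 172] [310 199]
[313.22045034 175.16221391] [310.39009156 196.45556957]
[301.54374476 175.22274946] [301.85579856 196.50448463]
[289.86417398 175.29111528] [293.31991793 196.55620475]
```

View pics/s8.png

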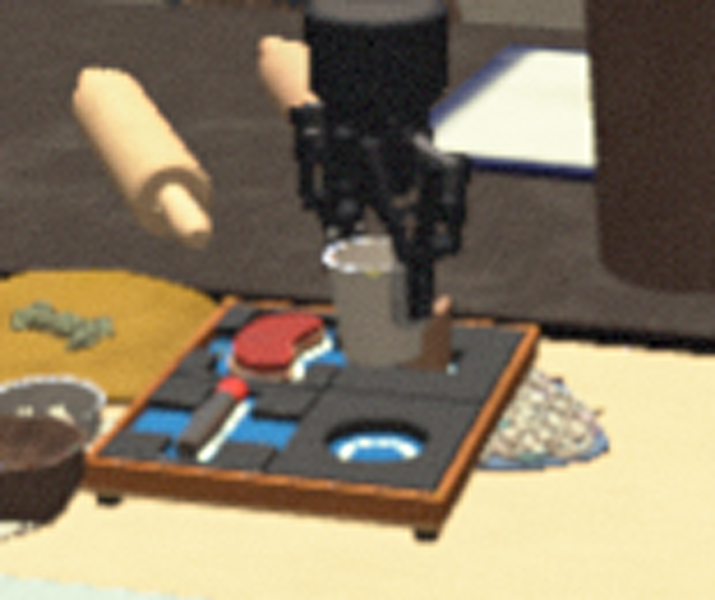

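Cup upright in the grip, projection matches. Lower into the well.

Request:
{"api": "step_arm", "payload": {"rows": [[[1,1,12,0,0,0,0.5],[1,1,25,0,0,0,0.5],[1,1,38,0,0,0,0.5],[1,1,50,0,0,0,0.5],[1,1,56,0,0,0,0.5]]]}}

```text
t: 43.2
position: [0.5987, -0.1201, 0.0706]
ee_rot: [0.952, 0.307, -0.001, -0.001]
force: [-0.6, 0.2, -1.2]
grip_width: 0.0564
finger_force: 63.7
```

Request:
{"api": "step_arm", "payload": {"rows": [[[0,0,2,0,0,0,0.5],[0,0,4,0,0,0,0.5],[0,0,5,0,0,0,0.5],[0,0,5,0,0,0,0.5]]]}}

```text
t: 43.6
position: [0.6005, -0.1206, 0.0688]
ee_rot: [0.952, 0.307, 0.0, 0.0]
force: [-0.3, -0.0, -0.6]
grip_width: 0.0562
finger_force: 63.7
```

Request:
{"api": "step_arm", "payload": {"rows": [[[0,0,1,0,0,0,0.5],[0,0,2,0,0,0,0.5],[0,0,2,0,0,0,0.5]]]}}

```text
t: 43.9
position: [0.6001, -0.1204, 0.0663]
ee_rot: [0.952, 0.307, 0.0, 0.0]
force: [-0.3, 0.5, -0.8]
grip_width: 0.0566
finger_force: 63.7
```

Request:
{"api": "step_arm", "payload": {"rows": [[[0,0,1,0,0,0,0.5],[0,0,1.5,0,0,0,0.5],[0,0,1.5,0,0,0,0.5]]]}}

```text
t: 44.2
position: [0.6004, -0.1204, 0.0654]
ee_rot: [0.952, 0.307, 0.0, 0.0]
force: [-1.8, 1.1, 4.9]
grip_width: 0.0562
finger_force: 64.1
```

Request:
{"api": "step_arm", "payload": {"rows": [[[0,0,0.5,0,0,0,0.5],[0,0,1,0,0,0,0.5],[0,0,1,0,0,0,0.5]]]}}

```text
t: 44.5
position: [0.6007, -0.1202, 0.0653]
ee_rot: [0.952, 0.307, 0.001, 0.0]
force: [-4.7, 3.6, 11.9]
grip_width: 0.0564
finger_force: 64.7
```

Request:
{"api": "step_arm", "payload": {"rows": [[[0,0,-0.5,0,0,0,0.3],[0,0,-1,0,0,0,0.25],[0,0,-1,0,0,0,0.18],[0,0,-1,0,0,0,0.12],[0,0,-1,0,0,0,0.12]]]}}

```text
t: 45.0
position: [0.6, -0.1205, 0.0645]
ee_rot: [0.952, 0.307, -0.0, -0.0]
force: [0.7, 0.5, 0.3]
grip_width: 0.0751
finger_force: 0.0
```

Request:
{"api": "step_arm", "payload": {"rows": [[[0,0,-15,0,0,0,0.12],[0,0,-35,0,0,0,0.12],[0,0,-65,0,0,0,0.12],[0,0,-100,0,0,0,0.12],[0,0,-130,0,0,0,0.12]]]}}

```text
t: 45.5
position: [0.6004, -0.1206, 0.198]
ee_rot: [0.952, 0.307, 0.001, 0.001]
force: [0.5, -0.1, 0.7]
grip_width: 0.0748
finger_force: 0.0
```

Request:
{"api": "step_arm", "payload": {"rows": [[[35,-30,0,0,0,0,0.12],[20,-75,0,0,0,0,0.12],[0,-120,0,0,0,0,0.12],[-20,-165,0,0,0,0,0.12],[-20,-200,0,0,0,0,0.12]]]}}

```text
t: 46.0
position: [0.4642, 0.0307, 0.1952]
ee_rot: [0.952, 0.307, -0.0, -0.0]
force: [1.4, -0.7, 0.7]
grip_width: 0.0753
finger_force: 0.0
```

```bash
python3 -c "
from h import *
for c in('top','side'): f=cams.grab_frame(c);save(f,c+'9.png')
a=cv2.imread('pics/side9.png')[165:285,230:430];b=cv2.imread('pics/top9.png')[170:290,300:500]
cv2.imwrite('pics/c9.png',cv2.resize(np.vstack([a,b]),(500,600),interpolation=cv2.INTER_CUBIC))
"
```

```text
(no output)
```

View pics/c9.png

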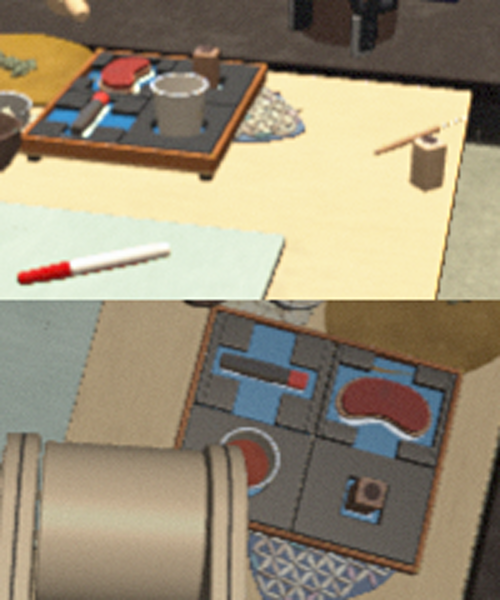

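All five pieces are seated: stub, rib stack, stamp and upright cup, with nothing else disturbed. Handing in.

```bash
python3 -c "
from h import *
print(ticket.job_done())"
```

```text
the job is handed in; nothing more can be done
None
```

The kit is packed and handed in after about 46 s of the 128 s allowed. The wooden rib is in the wide trough with the red rib on top, the stub tool is in its trough, the dark stamp is in its socket, and the cup of red glaze stands upright in its well. I left the blue-green cup and pale stamp where they were. I checked all this in the last pictures, but the hand-in gave no verdict.

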